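# Tighten the dish's carrying knob, lift it and turn its lip to the pail

## Robot

A 7-joint arm with a two-finger parallel gripper is mounted at the origin on a cart in front of the work surface, level with it; the furniture and walls round the work are solid. World frame = base frame: x ahead of the robot, y to its left, z up, the work surface at z = 0. Lengths are in m, angles in rad, forces in N, time in s.
With the tool pointing down it reaches from about 0.375 to 0.925 m from the base axis. Payload 3.1 kg.
Tool frame: the origin (TCP) lies between the finger pads, 19 mm behind the fingertips; this is the grasp point; z points along the fingers, y is the line along which they close (so a half turn about z gives the same grasp; the last joint's range is limited). The gripper opens to 85 mm and grips with 20 to 120 N. Pads are 22 mm wide; open, the fingers measure 114 mm over their backs; the gripper's body (76 mm by 85 mm) begins 54 mm behind the grasp point. The pads swing forward as they close: fully open they stand 13 mm farther back than shut.
Start: joints at [-1.356, 0.383, 0.044, 1.598, -0.018, 1.161, -0.05], TCP at [0.2, 0.618, 0.25] pointing down, gripper open.
Joint ranges: [-2.61, 2.61], [-0.41, 2.15], [-1.48, 1.57], [0, 2.5], [-1.57, 4.71], [0.05, 1.97], [-2.85, 2.85]. Speed limits (rad/s): [2.79, 2.79, 3.14, 3.14, 3.14, 3.14, 3.14].

## Interface

Orientations are given as a rotation vector (axis times angle).
In Python, from workcell import robot gives the robot as it stands. The module is installed in compiled form; this text tells all that it offers.
- The arm moves only by the shell command python3 -m creep 'ROWS' [FORCE]. ROWS is JSON, a list of rows, each a list of 7 numbers: the opening, from 0 (shut) to 1 (fully open), then the shift along the tool's x, y, z in m, then the turn, a rotation vector about the tool's x, y, z in rad. In form: [[fingers, x, y, z, wx, wy, wz], ...]. A call has 1 to 20 rows; each row shifts and turns the commanded pose from where the row before left it, along the tool's axes as they then stand; what a row does not reach is not made up. A row lasts 1/12 s, in which the tool goes at most 41.7 mm and 7.16 degrees, less where a joint would pass 70% of its speed; a pose out of reach is approached as far as the arm can. A call is refused whole if a number of a shift passes 0.0417 or a number of a turn 0.125, either way. A call with a gripper value outside its range is refused whole. The fingers move at their own pace and stop on an object; FORCE is the grip in N (left out, the last holds). Time passes only in rows, so rows that do not move let the fingers close. It gives the time, the measured TCP pose, the force, the opening and the grip force at its end, in the units of the state.
- robot.sense(): the state, without advancing time (a new reading comes with each control period).
- robot.camera(name): name is "scene" or "side" or "wrist"; returns the picture (480x640x3 uint8, red, green, blue); there is no depth.
- robot.camera_model(name): a dict with "vfov" (degrees; the focal length in pixels is half the picture's height over the tangent of half this angle, whatever the lens; pixels are square), "cx", "cy" (the principal point, pixels), "R" (3x3) and "t" (3): a world point X has camera coordinates R X + t; the wrist camera has in their place "tool_from_camera" (4x4, takes a point from camera to tool coordinates, whose origin is the TCP and whose axes are the flange's). Camera axes: x right, y down, z forward; pixel columns grow to the right and rows downward; lengths in m; the calibration is good to about 2 mm. A picture is of the moment at which its call begins: read the wrist's pose just before it. camera_model takes no time and is no camera call.
- robot.sign_off(): hands the job in; it is judged then, once.
The state is a dict: "time_s": time; "qpos": joint angles; "dq": joint speeds; "effort": joint torques, N m; "position": TCP position; "eef_rot": TCP orientation; "force": force on the tool from outside, world axes, zero at the start; "torque": the same for the moment, N m; "grip_width": finger opening in m; "finger_force": force on a finger pad.
Only numpy, scipy, OpenCV 4.12 (cv2) and the standard library are available. Lean on these libraries where they do the work, as an engineer would, in place of code of your own. Each camera call takes 0.05 s, during which the arm holds its last target. There are 200 camera calls.

## Task

A steel spice ball lies loose in the middle of a shallow drip dish. While the dish stays on the worktop, press down on the black wing knob on top of its wire handle and screw it clockwise fully home; then lift the dish straight up by that knob, and only when it hangs about a hand's breadth (some 10 cm) above the worktop turn it level, about a quarter turn, until its pouring lip points at the tall round pail that stands close beside the dish, to its left or right. Keep the ball in the middle of the dish all the while, leave the other things where they stand, and finish still holding the dish up by its knob, level and quiet.

Things in the scene. Friction and masses are not known exactly. Their poses are not given: they have to be found in the camera images.
- dish: Loose round steel drip dish, 188 mm wide, rim 36 mm high, about 0.4 kg in all. Origin: centre of the underside; x axis to its pouring lip, z up. Inside a shallow cone (12 degrees) with a small flat bottom: the ball rolls off the middle if it is tilted or jerked. An 8 mm wire handle arches over it along its y axis, 109 mm high, with a 26 mm wide boss up to 116 mm that bears the knob.
- knob (a joint): Turn of the captive screw-knob in the dish, rad: 0 = backed off, grows clockwise from above, 1.3 = home (hard stop). It sinks 4 mm per rad and takes about 0.08 N m; it stays as left, also with the dish hanging from it. The dish stands free: press down 5 to 10 N while turning, or it may turn along.
- knob_grip (a point): Centre of the knob's wing: an upright black bar 46 long, 14 thick, 30 mm high, on the dish's axis, above the ball, 147 mm over the underside when backed off. x axis along its length, y across its thickness (grip so), z up; at joint 0 in line with the dish's x. Free gap below the bar, above the boss: 16 mm, 11 mm when home.
- lip (a point): Tip of the dish's pouring lip, a steel tongue 40 mm wide: 120 mm from the dish centre along its x axis, 38 mm over the underside.
- ball: Loose steel spice ball, 38 mm diameter, 60 g; origin at its centre, which rests about 25 mm over the dish's underside when it lies in the middle. Its axes turn as it rolls.
- pail: Tall plain round steel pail, 150 mm across, 153 mm high, stands close beside the dish, left or right of it (a like one far back by the wall is not meant); origin: centre of the underside. The lip must point at it. Not to be moved.
- tray: Low oblong white food container with green herbs, 99 x 185 mm, 55 mm high, on the other side of the dish from the pail; origin: centre of the underside. Not to be moved.
- garlic: Garlic bulb, 60 mm, behind the dish; bystander, not to be moved. Origin: centre of the underside.
- pepper: Metal shaker with a pierced cap, 55 mm across, 86 mm high, in front of and to the right of the dish; bystander, not to be moved. Origin: centre of the underside.

How it is judged:
By the outcome, as a careful person would: the job done as asked, in the order asked, and still so for the second after the job is handed in, while the arm keeps its last pose, push and grip.
It also fails if it takes over 54 s, if anything falls off the work surface, if the arm or the gripper's body presses on something with over 40 N, if the wrist force passes 120 N, or if a joint passes its speed limit or range.

## Working session

There is one attempt and no reset: what is moved stays moved. The work goes in short steps, Python scripts to look and compute and a shell command to move; the robot and the scene stay as the last step left them, time stands still between calls to the robot, and variables do not carry over. Pictures are saved under pics/ and viewed, at most 10 in all, crops included, and the job is handed in when it is done.

```bash
mkdir -p pics; cat > h.py <<'E'
import numpy as np, cv2
from workcell import robot
from scipy.spatial.transform import Rotation as Ro
def model(n):
    m=robot.camera_model(n)
    f=240/np.tan(np.radians(m['vfov'])/2)
    if 'R' in m: R=np.array(m['R']);t=np.array(m['t']);return f,m['cx'],m['cy'],R,t
    s=robot.sense();T=np.eye(4);T[:3,:3]=Ro.from_rotvec(s['eef_rot']).as_matrix();T[:3,3]=s['position']
    W=np.linalg.inv(T@np.array(m['tool_from_camera']));return f,m['cx'],m['cy'],W[:3,:3],W[:3,3]
def ray(M,u,v):
    f,cx,cy,R,t=M
    d=R.T@np.array([(u-cx)/f,(v-cy)/f,1.]);return -R.T@t,d
def onz(M,u,v,z):
    o,d=ray(M,u,v);return o+d*(z-o[2])/d[2]
def proj(M,X):
    f,cx,cy,R,t=M;c=R@np.array(X)+t;return cx+f*c[0]/c[2],cy+f*c[1]/c[2]
def shot(n,fn):
    M=model(n);im=robot.camera(n);cv2.imwrite('pics/'+fn,cv2.cvtColor(im,cv2.COLOR_RGB2BGR));return M,im
E
python3 - <<'E'
from h import *
for n in('scene','side'):
    M,im=shot(n,n+'0.png');print(n,M[0],(-M[3].T@M[4]).round(3),M[3].round(2).tolist())
s=robot.sense();print(s['time_s'],s['position'],s['eef_rot'],s['force'])
E
```

```text
scene 582.1666128966698 [ 0.046 -0.952  0.772] [[0.87, -0.49, -0.02], [-0.26, -0.44, -0.86], [0.41, 0.75, -0.51]]
side 559.7779705954308 [ 0.513 -0.756  0.696] [[1.0, -0.07, 0.02], [-0.02, -0.61, -0.79], [0.07, 0.79, -0.61]]
0.1 [0.19974903 0.61769731 0.24872267] [-0.48918262 -3.10298932  0.00368877] [ 0.02369247 -0.67288616 -1.42347241]
```

View pics/scene0.png

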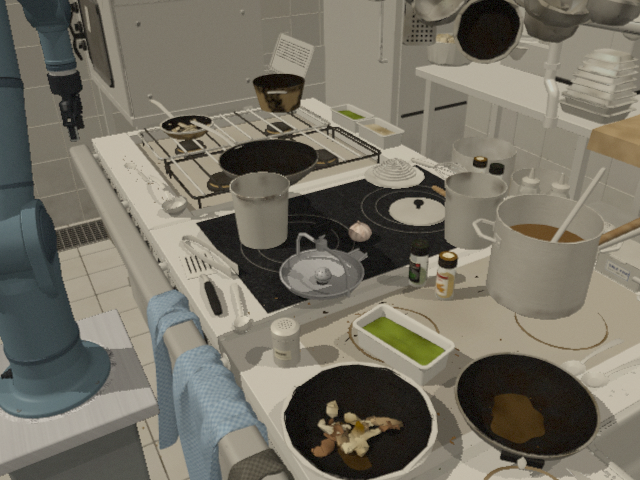

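View pics/side0.png

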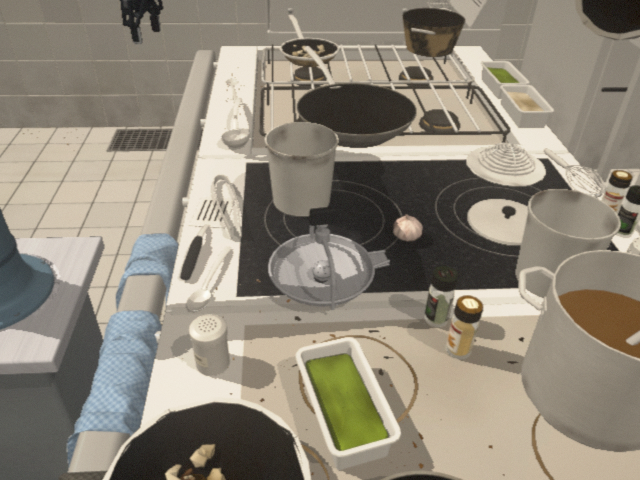

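```bash
python3 - <<'E'
import cv2,numpy as np
a=cv2.imread('pics/scene0.png')[170:310,220:390];b=cv2.imread('pics/side0.png')[110:310,250:440]
f=lambda i,k:cv2.convertScaleAbs(cv2.resize(i,None,fx=k,fy=k,interpolation=cv2.INTER_CUBIC),alpha=1.5,beta=20)
a=f(a,2.3);b=f(b,2.1);H=max(a.shape[0],b.shape[0])
p=lambda i:cv2.copyMakeBorder(i,0,H-i.shape[0],0,0,cv2.BORDER_CONSTANT)
o=np.hstack([p(a),p(b)]);print(o.shape,a.shape);cv2.imwrite('pics/crop0.png',o)
E
```

```text
(420, 790, 3) (322, 391, 3)
```

View pics/crop0.png

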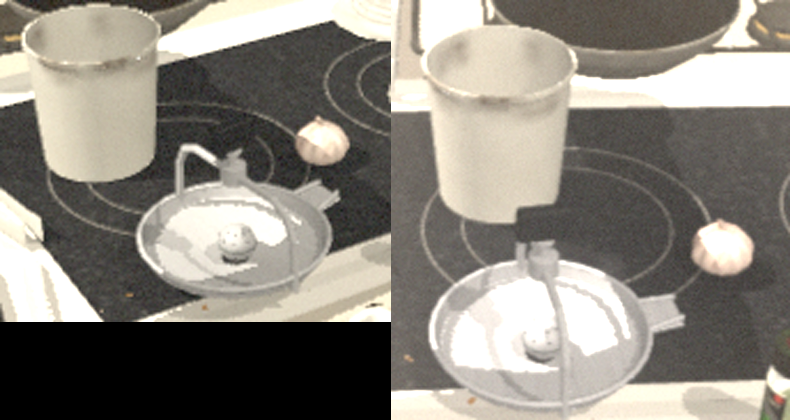

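Scene crop: pail rim at left, dish below it with the ball in the middle (237,242) and boss at (233,163). The lip points to the upper right, tip about (330,189). In the side crop the boss top is at (543,248), the black wing bar lies above it, and the lip tip is at (681,308).

```bash
cat > m.py <<'E'
from h import *
S=model('scene');D=model('side')
sc=lambda x,y:(220+x/2.3,170+y/2.3)
sd=lambda x,y:(250+(x-391)/2.1,110+y/2.1)
from scipy.optimize import least_squares
def circ(P,r):
    P=np.array(P)[:,:2];return least_squares(lambda c:np.hypot(*(P-c).T)-r,P.mean(0))
for n,M,f,pts in(('scene',S,sc,[(137,237),(331,236),(235,181),(165,200),(305,200)]),('side',D,sd,[(429,333),(652,335),(540,260),(460,283),(620,282)])):
    r=circ([onz(M,*f(*p),.036) for p in pts],.094);print(n,'dish',r.x.round(4),r.fun.round(3))
for n,M,f,pts in(('scene',S,sc,[(22,40),(160,38),(92,5),(92,68)]),('side',D,sd,[(421,64),(578,64),(500,27),(500,100)])):
    r=circ([onz(M,*f(*p),.153) for p in pts],.075);print(n,'pail',r.x.round(4),r.fun.round(3))
print('lip',onz(S,*sc(330,189),.038),onz(D,*sd(681,308),.038))
print('boss top',onz(S,*sc(233,163),.116),onz(D,*sd(543,250),.116))
print('ball',onz(S,*sc(237,242),.025),onz(D,*sd(541,342),.025))
print('garlic',onz(S,*sc(323,142),.025),onz(D,*sd(722,248),.025))
E
python3 m.py; python3 - <<'E'
import sys;sys.path.insert(0,'.')
from h import *
s=robot.sense();print(Ro.from_rotvec(s['eef_rot']).as_matrix().round(3))
E
```

```text
scene dish [0.5792 0.0076] [ 0.001  0.002  0.002 -0.001 -0.001]
side dish [0.5812 0.0066] [ 0.002  0.001 -0.    -0.001  0.001]
scene pail [0.5512 0.2641] [-0.    -0.     0.004  0.004]
side pail [0.5556 0.2648] [ 0.001  0.001 -0.001 -0.001]
lip [0.70234785 0.02337845 0.038     ] [0.70505183 0.02421686 0.038     ]
boss top [0.57903475 0.00641203 0.116     ] [0.58080519 0.01001758 0.116     ]
ball [0.58123645 0.00507348 0.025     ] [ 0.58054733 -0.00074759  0.025     ]
garlic [0.76128229 0.12730582 0.025     ] [0.76272763 0.12684288 0.025     ]
[[-0.951  0.308 -0.001]
 [ 0.308  0.951 -0.002]
 [-0.    -0.002 -1.   ]]
```

```bash
python3 -m creep '[[1,-0.012,-0.010,0,0,0,0],[1,-0.024,-0.020,0,0,0,0],[1,-0.030,-0.0254,0,0,0,0],[1,-0.030,-0.0254,0,0,0,0],[1,-0.030,-0.0254,0,0,0,0],[1,-0.030,-0.0254,0,0,0,0],[1,-0.030,-0.0254,0,0,0,0],[1,-0.030,-0.0254,0,0,0,0],[1,-0.030,-0.0254,0,0,0,0],[1,-0.030,-0.0254,0,0,0,0],[1,-0.030,-0.0254,0,0,0,0],[1,-0.030,-0.0254,0,0,0,0],[1,-0.030,-0.0254,0,0,0,0],[1,-0.030,-0.0254,0,0,0,0],[1,-0.030,-0.0254,0,0,0,0],[1,-0.030,-0.0254,0,0,0,0],[1,-0.030,-0.0254,0,0,0,0],[1,-0.024,-0.020,0,0,0,0],[1,-0.012,-0.010,0,0,0,0],[1,0,0,0,0,0,0]]' && python3 -m creep '[[1,-0.009,-0.011,0.001,0,0,0],[1,-0.009,-0.011,0,0,0,0],[1,0,0,0,0,0,-0.112],[1,0,0,0,0,0,-0.112],[1,0,0,0,0,0,-0.112],[1,0,0,0,0,0,-0.112],[1,0,0,0,0,0,0],[1,0,0,0,0,0,0],[1,0,0,0,0,0,0]]'; python3 - <<'E'
from h import *
M,im=shot('wrist','w1.png');s=robot.sense()
R=Ro.from_rotvec(s['eef_rot']).as_matrix();print(s['position'],R.round(3),s['qpos'],s['force'])
for n,X in(('knob',(.58,.007,.162)),('boss',(.58,.007,.116)),('lip',(.704,.024,.038))):print(n,proj(M,X))
E
```

```text
time_s: 1.77
position: [0.5624, 0.0322, 0.2499]
eef_rot: [0.503, 3.1, -0.005]
force: [0.8, -0.2, 0.2]
grip_width: 0.0853
finger_force: 0.0
time_s: 2.52
position: [0.5709, 0.0126, 0.2487]
eef_rot: [0.21, -3.134, -0.001]
force: [-0.8, 0.2, 0.5]
grip_width: 0.0856
finger_force: 0.0
[0.57104123 0.01237651 0.24875876] [[-0.991 -0.134 -0.001]
 [-0.134  0.991  0.   ]
 [ 0.001  0.    -1.   ]] [-0.48215776  0.24795858  0.4515216   1.8105827  -0.12005527  1.11044536
  1.71582826] [-0.28782519 -1.22309664  0.18666936]
knob (np.float64(298.81169112425334), np.float64(266.1171211551062))
boss (np.float64(300.8599962725602), np.float64(240.8983961225926))
lip (np.float64(304.31304101481294), np.float64(333.80371168893976))
```

View pics/w1.png

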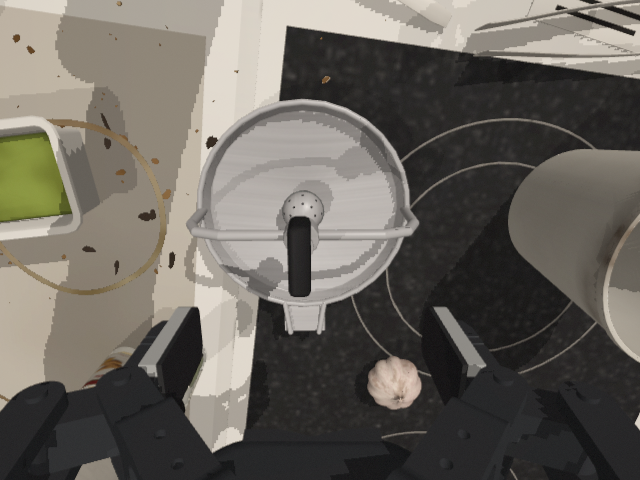

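The black wing runs vertically in the image at columns 288–311, rows 217–297. The handle is level at row 232, so the tool is nearly aligned with the wing.

```bash
python3 - <<'E'
from h import *
M=model('wrist');im=cv2.imread('pics/w1.png')
g=im.max(2);m=np.zeros_like(g);m[205:303,270:330]=(g[205:303,270:330]<75)*255
n,l,st,c=cv2.connectedComponentsWithStats(m);i=1+st[1:,4].argmax();print(st[i],c[i])
cn=max(cv2.findContours((l==i).astype('uint8'),0,2)[0],key=cv2.contourArea);print(cv2.minAreaRect(cn))
for r in range(220,300,10):
    x=np.where(l[r]==i)[0];print(r,x.min(),x.max(),end='; ')
x,y,w,h=st[i,:4]
for z in(.162,):
  for v in(y,y+h):print(v,onz(M,x+w/2,v,z))
R,t=M[3],M[4];print('cam',-R.T@t)
P=onz(M,195,232,.036);Q=onz(M,411,231,.036);print('handle ends',P,Q)
for p in[(.095,),]:
  L=onz(M,304,331,.038);print('lip',L)
E
```

```text
[ 287  217   24   80 1794] [298.9877369  256.07134894]
((298.5, 256.5), (79.0, 23.0), 90.0)
220 290 309; 230 287 310; 240 287 310; 250 288 310; 260 288 310; 270 288 310; 280 289 310; 290 289 310; 217 [0.55016498 0.00318744 0.162     ]
297 [0.60031172 0.00942545 0.162     ]
cam [0.49165564 0.00252269 0.37267477]
handle ends [ 0.61213736 -0.08951669  0.036     ] [0.58464467 0.1073201  0.036     ]
lip [0.70102591 0.0230935  0.038     ]
```

```bash
python3 -m creep '[[0.6,-0.0067,-0.0066,0.010,0,0,0],[0.6,0,0,0.015,0,0,0],[0.6,0,0,0.015,0,0,0],[0.6,0,0,0.015,0,0,0],[0.6,0,0,0.015,0,0,0],[0.6,0,0,0.010,0,0,0],[0.6,0,0,0.006,0,0,0],[0.6,0,0,0.004,0,0,0],[0.6,0,0,0.004,0,0,0],[0.6,0,0,0.003,0,0,0],[0.6,0,0,0,0,0,0],[0.6,0,0,0,0,0,0],[0.6,0,0,0,0,0,0]]' 30; python3 - <<'E'
from h import *
S,a=shot('scene','s2.png');D,b=shot('side','d2.png')
s=robot.sense();print(s['position'],s['force'])
p,q=proj(S,(.579,.007,.147)),proj(D,(.579,.007,.147));print(p,q)
c=lambda im,u:cv2.convertScaleAbs(cv2.resize(im[int(u[1])-60:int(u[1])+80,int(u[0])-65:int(u[0])+65],None,fx=3,fy=3,interpolation=2),alpha=1.6,beta=25)
cv2.imwrite('pics/c2.png',np.hstack([c(a,p),c(b,q)])[:,:,::-1])
E
```

```text
time_s: 3.65
position: [0.5793, 0.0061, 0.1525]
eef_rot: [-0.212, 3.133, 0.0]
force: [0.3, 1.0, -0.3]
grip_width: 0.0513
finger_force: 0.0
[0.57925041 0.00613728 0.15248256] [ 0.17642184 -0.47713506  0.10678105]
(np.float64(320.9398389814839), np.float64(228.4831537372725)) (np.float64(321.8835128299231), np.float64(215.44977346662847))
```

View pics/c2.png

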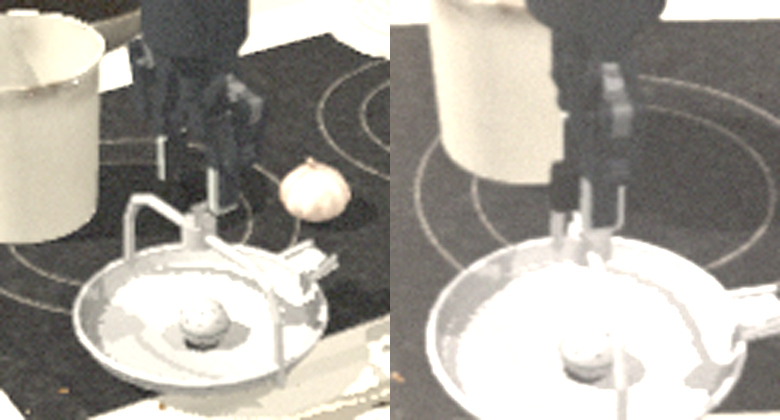

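The fingers straddle the wing and the ball is centred. I'll close gently.

```bash
python3 -m creep '[[0.5,0,0,0.0015,0,0,0],[0.4,0,0,0.0015,0,0,0],[0.33,0,0,0,0,0,0],[0.29,0,0,0,0,0,0],[0.26,0,0,0,0,0,0],[0.23,0,0,0,0,0,0],[0.2,0,0,0,0,0,0],[0.18,0,0,0,0,0,0],[0.16,0,0,0,0,0,0],[0.14,0,0,0,0,0,0],[0.1,0,0,0,0,0,0],[0.05,0,0,0,0,0,0],[0,0,0,0,0,0,0],[0,0,0,0,0,0,0],[0,0,0,0,0,0,0]]' 45; python3 - <<'E'
from h import *
s=robot.sense();print(s['position'],s['force'],s['torque'])
E
```

```text
time_s: 5.0
position: [0.5789, 0.0059, 0.149]
eef_rot: [-0.212, 3.134, -0.0]
force: [-0.5, -0.8, 1.2]
grip_width: 0.0135
finger_force: 44.8
[0.57890329 0.00591445 0.14903844] [-0.46243027 -0.75124098  1.24458783] [-0.12090523  0.09103021 -0.01314297]
```

```bash
python3 -m creep '[[0,0,0,0.0005,0,0,0],[0,0,0,0.0005,0,0,0],[0,0,0,0,0,0,0],[0,0,0,0,0,0,0]]'; python3 -m creep '[[0,0,0,0.0005,0,0,0],[0,0,0,0.0005,0,0,0],[0,0,0,0,0,0,0],[0,0,0,0,0,0,0]]'
```

```text
time_s: 5.33
position: [0.5789, 0.006, 0.1488]
eef_rot: [0.212, -3.134, -0.0]
force: [-2.9, -0.8, 5.1]
grip_width: 0.0133
finger_force: 45.4
time_s: 5.67
position: [0.579, 0.0059, 0.1486]
eef_rot: [0.212, -3.134, -0.001]
force: [-4.6, -0.3, 9.5]
grip_width: 0.0135
finger_force: 46.0
```

```bash
python3 -m creep '[[0,0.0005,0,0,0,0,0],[0,0.0005,0,0,0,0,0],[0,0,0,0.0002,0,0,0.05],[0,0,0,0.0002,0,0,0.05],[0,0,0,0.0002,0,0,0.05],[0,0,0,0.0002,0,0,0.05],[0,0,0,0.0002,0,0,0.05],[0,0,0,0.0002,0,0,0.05],[0,0,0,0,0,0,0]]'; python3 - <<'E'
from h import *
s=robot.sense();print(s['torque'])
E
```

```text
time_s: 6.42
position: [0.5789, 0.0061, 0.1475]
eef_rot: [0.261, 3.129, 0.001]
force: [-2.3, -0.8, 9.0]
grip_width: 0.0135
finger_force: 45.8
[-0.06797976  0.49343972 -0.10053282]
```

```bash
python3 -m creep '[[0,0,0,0.00024,0,0,0.06],[0,0,0,0.00024,0,0,0.06],[0,0,0,0.00024,0,0,0.06],[0,0,0,0.00024,0,0,0.06],[0,0,0,0.00024,0,0,0.06],[0,0,0,0.00024,0,0,0.06],[0,0,0,0.00024,0,0,0.06],[0,0,0,0.00024,0,0,0.06],[0,0,0,0.00024,0,0,0.06],[0,0,0,0.00024,0,0,0.06],[0,0,0,0.00024,0,0,0.06],[0,0,0,0.00024,0,0,0.06],[0,0,0,0.00024,0,0,0.06],[0,0,0,0,0,0,0],[0,0,0,0,0,0,0]]'; python3 - <<'E'
from h import *
s=robot.sense();print(s['torque'],s['qpos'])
M=model('wrist');shot('wrist','w3.png')
R=Ro.from_rotvec(s['eef_rot']).as_matrix();print(np.degrees(np.arctan2(R[1,0],R[0,0])))
E
```

```text
time_s: 7.67
position: [0.5792, 0.0065, 0.1444]
eef_rot: [1.43, 2.796, 0.004]
force: [-1.6, 0.1, 8.5]
grip_width: 0.013
finger_force: 45.8
[-4.57242496e-05  4.56002397e-01 -1.17943309e-01] [-0.61420226  0.42928793  0.64984241  1.88753903 -0.32189059  0.92763401
  0.81272829]
125.83731813731174
```

View pics/w3.png

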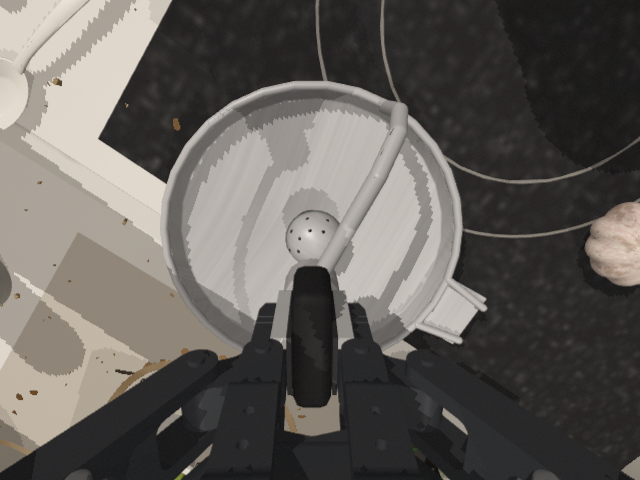

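The dish stayed put and the ball is still in the middle; the knob has gone about 1.08 rad. I'll continue to the hard stop.

```bash
python3 -m creep '[[0,0,0,0.00025,0,0,0.05],[0,0,0,0.0002,0,0,0.05],[0,0,0,0.0002,0,0,0.05],[0,0,0,0.0002,0,0,0.03],[0,0,0,0.0001,0,0,0.02],[0,0,0,0,0,0,0],[0,0,0,0,0,0,0]]'; python3 - <<'E'
from h import *
s=robot.sense();print(s['torque'],s['position'])
R=Ro.from_rotvec(s['eef_rot']).as_matrix();print(np.degrees(np.arctan2(R[1,0],R[0,0])))
E
python3 -m creep '[[0,0,0,0.0001,0,0,0.015],[0,0,0,0.0001,0,0,0.015],[0,0,0,0,0,0,0],[0,0,0,0,0,0,0]]'; python3 - <<'E'
from h import *
s=robot.sense();print(s['torque'],s['position'])
R=Ro.from_rotvec(s['eef_rot']).as_matrix();print(np.degrees(np.arctan2(R[1,0],R[0,0])))
E
```

```text
time_s: 8.3
position: [0.5793, 0.0066, 0.1436]
eef_rot: [1.701, 2.64, 0.004]
force: [-1.5, 0.3, 8.7]
grip_width: 0.0134
finger_force: 45.9
[ 0.02340172  0.45470377 -0.01831331] [0.57926982 0.00659069 0.14355144]
114.4103372097184
time_s: 8.63
position: [0.5793, 0.0066, 0.1435]
eef_rot: [1.739, 2.615, 0.004]
force: [-2.2, 0.9, 9.6]
grip_width: 0.0133
finger_force: 45.9
[0.09015305 0.53824402 0.15557201] [0.57930828 0.00657354 0.14345054]
112.75643753749607
```

```bash
python3 -m creep '[[0,0,0,0,0,0,0.01],[0,0,0,0,0,0,0.01],[0,0,0,0,0,0,0],[0,0,0,0,0,0,0]]'; python3 - <<'E'
from h import *
M,im=shot('wrist','w4.png');s=robot.sense();print(s['torque'],s['position'])
R=Ro.from_rotvec(s['eef_rot']).as_matrix();print(np.degrees(np.arctan2(R[1,0],R[0,0])))
print(proj(M,(.702,.0235,.038)), proj(M,(.58,.007,.025)))
E
```

```text
time_s: 8.97
position: [0.5795, 0.0066, 0.1434]
eef_rot: [1.764, 2.597, 0.004]
force: [-2.0, 0.4, 10.7]
grip_width: 0.0138
finger_force: 45.9
[-0.06058146  0.43378147  0.24111667] [0.57946897 0.00657701 0.14344321]
111.63501440077742
(np.float64(494.03781318128284), np.float64(285.3386992394294)) (np.float64(312.332287666255), np.float64(236.54990969623077))
```

View pics/w4.png

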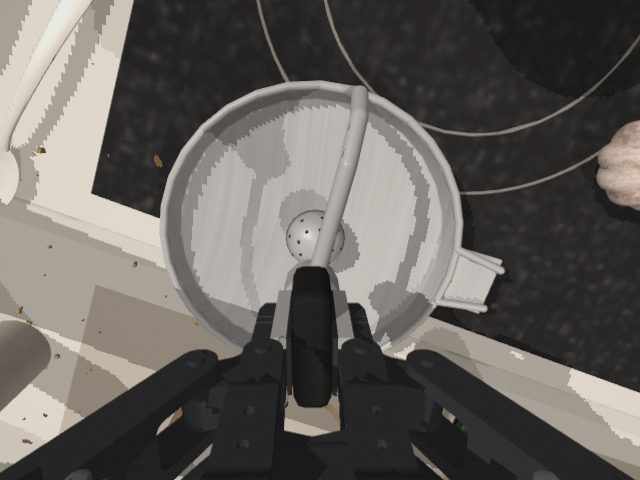

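The lip is at (493,283) against a predicted (494,285), so the dish has not turned. The torque is climbing at the stop, so the knob is home. Next I'll ease off, grip firmer and lift gently.

```bash
python3 -m creep '[[0,0,0,0,0,0,-0.005],[0,0,0,0,0,0,-0.005],[0,0,0,-0.0005,0,0,0],[0,0,0,-0.0005,0,0,0],[0,0,0,-0.0005,0,0,0],[0,0,0,-0.0005,0,0,0],[0,0,0,-0.0003,0,0,0],[0,0,0,-0.0003,0,0,0],[0,0,0,-0.0003,0,0,0],[0,0,0,-0.0003,0,0,0],[0,0,0,-0.0003,0,0,0],[0,0,0,-0.0003,0,0,0],[0,0,0,-0.0003,0,0,0],[0,0,0,-0.0003,0,0,0],[0,0,0,-0.0005,0,0,0],[0,0,0,-0.001,0,0,0],[0,0,0,-0.001,0,0,0],[0,0,0,-0.001,0,0,0],[0,0,0,-0.0005,0,0,0],[0,0,0,0,0,0,0]]' 70; python3 - <<'E'
from h import *
shot('wrist','w5.png');s=robot.sense();print(s['torque'],s['position'])
R=Ro.from_rotvec(s['eef_rot']).as_matrix();print(R.round(4),np.degrees(np.arctan2(R[1,0],R[0,0])))
E
```

```text
time_s: 10.68
position: [0.578, 0.006, 0.1501]
eef_rot: [1.754, 2.606, 0.0]
force: [-0.1, 0.1, -4.3]
grip_width: 0.0135
finger_force: 70.4
[ 0.0301325  -0.0008996  -0.01604273] [0.57797665 0.00599516 0.15005133]
[[-3.765e-01  9.264e-01  2.000e-04]
 [ 9.264e-01  3.765e-01  0.000e+00]
 [-0.000e+00  2.000e-04 -1.000e+00]] 112.11873807620545
```

View pics/w5.png

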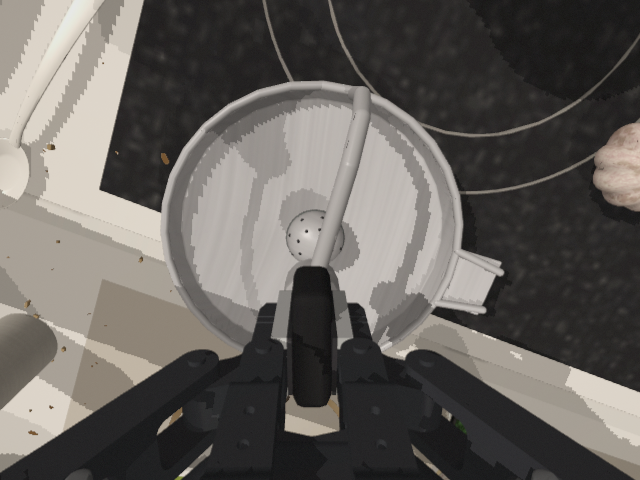

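It hangs free with the ball centred. I'll raise it the rest of the way.

```bash
python3 -m creep '[[0,0,0,-0.001,0,0,0],[0,0,0,-0.002,0,0,0],[0,0,0,-0.004,0,0,0],[0,0,0,-0.006,0,0,0],[0,0,0,-0.007,0,0,0],[0,0,0,-0.007,0,0,0],[0,0,0,-0.007,0,0,0],[0,0,0,-0.007,0,0,0],[0,0,0,-0.007,0,0,0],[0,0,0,-0.007,0,0,0],[0,0,0,-0.007,0,0,0],[0,0,0,-0.007,0,0,0],[0,0,0,-0.007,0,0,0],[0,0,0,-0.006,0,0,0],[0,0,0,-0.005,0,0,0],[0,0,0,-0.004,0,0,0],[0,0,0,-0.003,0,0,0],[0,0,0,-0.001,0,0,0],[0,0,0,0,0,0,0],[0,0,0,0,0,0,0]]'; python3 - <<'E'
from h import *
s=robot.sense();p=s['position'];print(p)
R=Ro.from_rotvec(s['eef_rot']).as_matrix();a=np.degrees(np.arctan2(R[1,0],R[0,0]));print(R.round(4),a)
d=np.array([.5534,.2645])-p[:2];print('target az',np.degrees(np.arctan2(d[1],d[0])))
M=model('wrist');z=p[2]-.1434;im=cv2.imread('pics/w5.png')
# lip direction from w5 (z~6.6mm)
M=list(M);print(z)
E
```

```text
time_s: 12.4
position: [0.5777, 0.006, 0.2446]
eef_rot: [-1.754, -2.606, 0.001]
force: [-0.2, -0.7, -3.7]
grip_width: 0.0132
finger_force: 70.4
[0.57767521 0.00603055 0.244621  ]
[[-3.765e-01  9.264e-01 -6.000e-04]
 [ 9.264e-01  3.765e-01 -1.000e-04]
 [ 1.000e-04 -6.000e-04 -1.000e+00]] 112.11938627999484
target az 95.36542648615519
0.10122100019884928
```

```bash
python3 -m creep '[[0,0,0,0,0,0,-0.02],[0,0,0,0,0,0,-0.04],[0,0,0,0,0,0,-0.06],[0,0,0,0,0,0,-0.07],[0,0,0,0,0,0,-0.07],[0,0,0,0,0,0,-0.07],[0,0,0,0,0,0,-0.07],[0,0,0,0,0,0,-0.07],[0,0,0,0,0,0,-0.07],[0,0,0,0,0,0,-0.07],[0,0,0,0,0,0,-0.07],[0,0,0,0,0,0,-0.07],[0,0,0,0,0,0,-0.07],[0,0,0,0,0,0,-0.07],[0,0,0,0,0,0,-0.07],[0,0,0,0,0,0,-0.07],[0,0,0,0,0,0,-0.07],[0,0,0,0,0,0,-0.07],[0,0,0,0,0,0,-0.07],[0,0,0,0,0,0,-0.07]]' && python3 -m creep '[[0,0,0,0,0,0,-0.07],[0,0,0,0,0,0,-0.06],[0,0,0,0,0,0,-0.05],[0,0,0,0,0,0,-0.03],[0,0,0,0,0,0,-0.01],[0,0,0,0,0,0,0],[0,0,0,0,0,0,0],[0,0,0,0,0,0,0],[0,0,0,0,0,0,0],[0,0,0,0,0,0,0]]'; python3 - <<'E'
from h import *
s=robot.sense();p=s['position'];M,im=shot('wrist','w6.png');S,a=shot('scene','s6.png');D,b=shot('side','d6.png')
R=Ro.from_rotvec(s['eef_rot']).as_matrix();print(p,R.round(4),np.degrees(np.arctan2(R[1,0],R[0,0])),np.abs(s['dq']).max())
o=np.hstack([cv2.resize(im,(400,300)),cv2.resize(b[90:390,120:520],(400,300))]);t=np.hstack([cv2.resize(a[90:330,180:500],(400,300)),np.zeros((300,400,3),'uint8')])
cv2.imwrite('pics/c6.png',np.vstack([o,t])[:,:,::-1])
az=np.radians(95.4);z=p[2]-.1434
for M in(M,D,S):print('pred lip',proj(M,(p[0]+.12*np.cos(az),p[1]+.12*np.sin(az),z+.038)),'ball',proj(M,(p[0],p[1],z+.025)))
E
```

```text
time_s: 14.07
position: [0.5776, 0.0059, 0.2444]
eef_rot: [0.203, -3.134, 0.0]
force: [-0.2, 0.1, -3.7]
grip_width: 0.0128
finger_force: 70.4
time_s: 14.9
position: [0.5779, 0.0061, 0.2448]
eef_rot: [0.539, -3.095, 0.0]
force: [-0.0, -0.2, -3.2]
grip_width: 0.0129
finger_force: 70.4
[0.57787688 0.00605438 0.24484672] [[-9.410e-01 -3.383e-01 -1.000e-04]
 [-3.383e-01  9.410e-01 -0.000e+00]
 [ 1.000e-04  0.000e+00 -1.000e+00]] -160.22463145952153 0.0025242653979734506
pred lip (np.float64(487.3299341512955), np.float64(285.09100293164596)) ball (np.float64(310.2752418425559), np.float64(235.8163790994916))
pred lip (np.float64(310.7103750828319), np.float64(181.62150236994177)) ball (np.float64(320.9774658916568), np.float64(225.59523836829757))
pred lip (np.float64(291.12714939802834), np.float64(211.01341222411799)) ball (np.float64(320.85165007869006), np.float64(236.97695048833933))
```

View pics/c6.png

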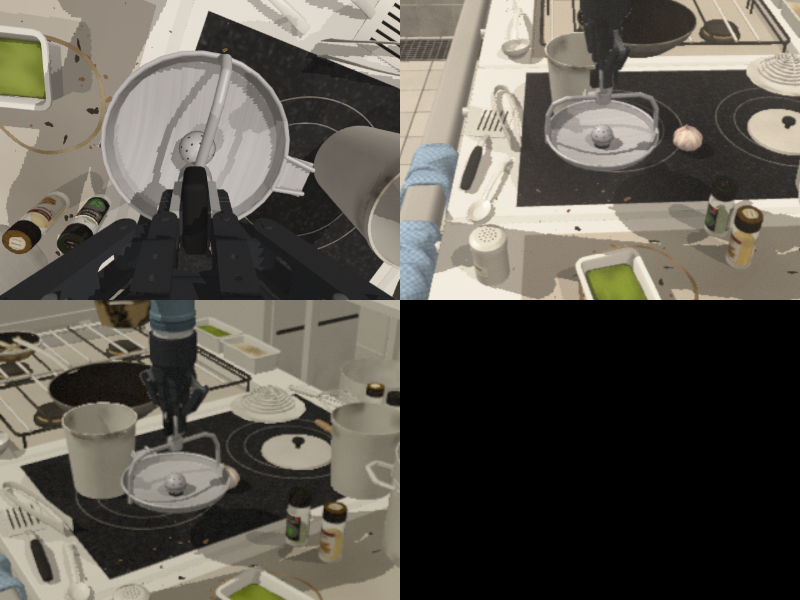

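The lip tip is at about (493,283) in the wrist view, pointing at the pail within a degree or so. The ball is centred, the dish level and the arm still.

```bash
python3 -c "
from workcell import robot
print(robot.sign_off())"
```

```text
the job is handed in; nothing more can be done
None
```

The job is handed in at about 15 s of the 54 s allowed: the knob is screwed home, and the dish hangs level and still by it, about 10 cm up. The lip points at the pail on the left and the ball is in the middle. The sign-off returned no verdict.

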